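Pack up a levelling board with two tapered offcuts and lay a batten on it

ROBOT

A 6-joint arm with a two-finger parallel gripper is mounted at the origin on a cart in front of the work surface, level with it; the furniture and walls round the work are solid. World frame = base frame: x ahead of the robot, y to its left, z up, the work surface at z = 0. Lengths are in m, angles in rad, forces in N, time in s.
With the tool pointing down it reaches from about 0.325 to 0.9 m from the base axis. Payload 6.1 kg.
Tool frame: the origin (TCP) lies midway between the tips of the shut fingers; the grasp point (between the pads) lies 19 mm behind it; z points along the fingers, y is the line along which they close (so a half turn about z gives the same grasp; the last joint's range is limited). The gripper opens to 85 mm and grips with 20 to 120 N. Pads are 22 mm wide; open, the fingers measure 114 mm over their backs; the gripper's body (76 mm by 85 mm) begins 54 mm behind the grasp point. The pads swing forward as they close: fully open they stand 13 mm farther back than shut.
Start: joints at [-1.429, 0.22, 1.526, -0, 1.395, -0.126], TCP at [0.165, -0.603, 0.231] pointing down, gripper open.
Joint ranges: [-2.98, 2.98], [-0.91, 2.08], [0.09, 2.57], [-1.24, 4.39], [0.2, 2.65], [-2.68, 2.68]. Speed limits (rad/s): [2.57, 2.57, 3.01, 3.14, 3.14, 3.14].

INTERFACE

Orientations are given as [roll, pitch, yaw] about the fixed x, y, z axes, in that order (R = Rz(yaw) Ry(pitch) Rx(roll)).
In Python, from plant import manip, kin, eyes, finder, monitor gives the robot as it stands. Calls block until the motion is done:
- manip.movep(position, orientation): joint-space move of the TCP to a pose.
- manip.move_l(position, feed=0.15, rotation=None, max_force=None): straight line of the TCP; rotation=None keeps the orientation; feed is the mean speed in m/s. With max_force (N) it stops when the force on the tool has changed by that much, and returns True; else False.
- manip.set_joints(angles): joint-space move.
- manip.gripper_to(opening, f_grip=None): finger opening in m; f_grip is the grip in N (None keeps the last); returns when the fingers have stopped.
- manip.hold(seconds).
- kin.inverse_kinematics(position, orientation): joint angles nearest the present ones, or None.
- eyes.get_image(name): name is "side" or "top"; returns (picture, depth): 400x640x3 uint8, red, green, blue; 400x640 float32, m along the optical axis (not along the pixel's ray), 0 where there is no reading.
- eyes.get_calibration(name): a dict with "intrinsics" (3x3 intrinsics, pixels), "dist_coeffs" ([k1, k2, p1, p2, k3] as OpenCV has them; the pictures are not rectified), "world_from_camera" (4x4, takes a point from camera to world coordinates). Camera axes: x right, y down, z forward; pixel columns grow to the right and rows downward; lengths in m; the calibration is good to about 2 mm. A picture is of the moment at which its call begins. get_calibration takes no time and is no camera call.
A pose or a line that the arm cannot do raises manip.Unreachable and nothing moves.
- manip.job_done(): hands the job in; it is judged then, once.
Trained networks look in the newest picture that a camera, given by its name, has taken for a name from the list of things; names that differ only in an ending like _2 or _b are one class to them, and where a whole thing is asked for, a point or a joint stands for the part that bears it (a point fixed in the world has none). Each returns a list of dicts, best first, with "confidence" (0 to 1); they miss things now and then, are a little off and sometimes report something else, mostly with a low value. They report only what shows in the picture. A call takes as long as a camera call.
- finder.silhouettes(target, camera): "region" (400x640 bool, what is visible of it) and "uv" ([column, row] in pixels, amid what is visible of it).
Readings, each from a call of its own:
- monitor.read_time_s(): time.
- monitor.read_q(): joint angles.
- monitor.read_joint_velocities(): joint speeds.
- monitor.read_joint_torque(): joint torques, N m.
- monitor.read_eef_pos(): TCP position.
- monitor.read_tcp_rot(): TCP orientation.
- monitor.read_ft_force(): force on the tool from outside, world axes, zero at the start.
- monitor.read_torque(): the same for the moment, N m.
- monitor.read_opening(): finger opening in m.
- monitor.read_grasp_force(): force on a finger pad.
Only numpy, scipy, OpenCV 4.12 (cv2) and the standard library are available. Lean on these libraries where they do the work, as an engineer would, in place of code of your own. Each camera call takes 0.05 s, during which the arm holds its last target. There are 200 camera calls.

TASK

Pack up the bare end of the levelling board so that the batten will lie level: set the longer tapered offcut squarely in the pencilled outline, then lay the shorter tapered offcut centred on top of it, in line with it and with its thick end over the other's thin end, so that the top comes out level, and let it rest there by itself. Then lay the batten flat along the middle of the board, one end bearing on the fixed riser and the other on the pile. Keep both offcuts the same way up as they lie now, and leave the other things where they are.

Things in the scene. Friction and masses are not known exactly. Their poses are not given: they have to be found in the camera images.
- board: levelling board, fixed: white-faced base board 230 (x) x 100 (y) x 12 mm lying on the bench. A riser block, 40 (x) x 60 (y) mm and 66 mm high above the base board (top 78 mm above the bench), is fixed to it at the -x end, centred at x = -90 mm. The other end is bare but for a pencilled rectangle. Origin: centre of the underside; x runs along the board from the riser end to the bare end, z up
- outline (a point): centre of the pencilled rectangle (128 x 58 mm, long side along the board) on the base board, at x = +50 mm of the board, 12 mm above the bench
- riser_top (a point): centre of the riser's top face, 78 mm above the bench, at x = -90 mm of the board
- wedge_long: longer tapered softwood offcut, loose, lying on its flat base: 120 (x) x 50 (y) mm, thickness rising evenly from 27 mm at the -x end to 41 mm at the +x end (taper 0.118 rad), upright parallel long sides, thick end sawn a little out of square. About 0.12 kg. Origin: centre of the underside; z up; x points to the thick end
- wedge_long_top (a point): centre of the sloping top face of the longer offcut, 34.1 mm above its underside; its z axis is square to that face, its x points up the slope to the thick end
- wedge_short: shorter tapered softwood offcut, loose, lying on its flat base: 84 (x) x 50 (y) mm, thickness rising evenly from 27 mm at the -x end to 37 mm at the +x end (same taper, 0.118 rad), one corner of the thin end cut off (16 x 13 mm), upright parallel long sides. About 0.08 kg. Origin: centre of the underside; z up; x points to the thick end
- wedge_short_top (a point): centre of the sloping top face of the shorter offcut, 32 mm above its underside; its z axis is square to that face, so upright when the top is level. Centred on the longer offcut with the tapers opposed, this point is 66 mm above the longer one's underside
- batten: straight softwood batten, loose, 200 (x, long) x 40 (y) x 22 (z) mm, about 0.15 kg. Origin: centre of the underside; z up
- platform: fixed grey platform 280 (x) x 310 (y) mm, its top 90 mm above the bench; the two tapered offcuts, the batten and the roll of tape start on it; a bench grinder about 250 mm high stands close to its right, and the ledge of the parts cabinet, 160 to 180 mm above the bench, overhangs its rear edge; the vise stands before the levelling board. Origin: centre of the underside
- block_red: bystander: darker rectangular hardwood offcut, 45 (x) x 110 (y) x 32 mm, not tapered, lying on the bench; leave it. Origin: centre of the underside
- glue_bottle: bystander: upright glue bottle, 49 mm across and 150 mm high, at the back of the bench; leave it. Origin: centre of the underside
- tape_black: bystander: roll of black tape, 68 mm across and 19 mm high, lying on the back of the platform; leave it. Origin: centre of the underside

How it is judged:
By the outcome, as a careful person would: the job done as asked, in the order asked, and still so for the second after the job is handed in, with the robot touching nothing.
It also fails if it takes over 72 s, if anything falls off the work surface, if the arm or the gripper's body presses on something with over 40 N, if the wrist force passes 120 N, or if a joint passes its speed limit or range.

## Working session

There is one attempt and no reset: what is moved stays moved. The work goes in short steps, each a Python script; the robot and the scene stay as the last script left them, time stands still between calls to the robot, and variables do not carry over. Pictures are saved under pics/ and viewed, at most 10 in all, crops included, and the job is handed in when it is done.

```bash
ls; mkdir -p pics
python3 - <<'E'
from plant import manip,kin,eyes,finder,monitor
import cv2,numpy as np
for n in("side","top"):
    p,d=eyes.get_image(n); cv2.imwrite(f"pics/{n}0.png",p[:,:,::-1]); c=eyes.get_calibration(n)
    print(n,np.round(c["intrinsics"],1).tolist(),c["dist_coeffs"],np.round(c["world_from_camera"],3).tolist())
    for t in("wedge_long","wedge_short","batten","board","tape_black","platform"):
        r=finder.silhouettes(t,n)
        print(t,[(round(x["confidence"],2),np.round(x["uv"]).tolist(),int(x["region"].sum())) for x in r][:3])
print(monitor.read_time_s(),monitor.read_tcp_rot())
E
```

```text
pics
plant.py
side [[514.2, 0.0, 314.6], [0.0, 514.2, 199.9], [0.0, 0.0, 1.0]] [0.02929819 0.         0.         0.         0.        ] [[-0.98, -0.125, 0.153, 0.402], [-0.198, 0.619, -0.76, 0.95], [-0.0, -0.775, -0.632, 0.828], [0.0, 0.0, 0.0, 1.0]]
wedge_long [(0.93, [346.0, 128.0], 886), (0.41, [333.0, 161.0], 602)]
wedge_short [(0.88, [333.0, 161.0], 608), (0.3, [345.0, 175.0], 7492)]
batten [(0.95, [389.0, 150.0], 821)]
board [(0.61, [293.0, 290.0], 4310)]
tape_black [(0.6, [305.0, 142.0], 426), (0.41, [344.0, 178.0], 7227)]
platform [(0.87, [345.0, 178.0], 7293)]
top [[389.9, 0.0, 320.6], [0.0, 389.9, 203.1], [0.0, 0.0, 1.0]] [-0.04832033  0.          0.          0.          0.        ] [[-0.005, -0.985, 0.175, 0.396], [-1.0, 0.007, 0.009, 0.082], [-0.011, -0.175, -0.985, 1.077], [0.0, 0.0, 0.0, 1.0]]
wedge_long [(0.63, [440.0, 208.0], 1081), (0.55, [425.0, 253.0], 1295)]
wedge_short [(0.7, [384.0, 202.0], 702), (0.65, [414.0, 169.0], 469)]
batten [(0.62, [426.0, 251.0], 1360)]
board [(0.89, [266.0, 201.0], 3011)]
tape_black [(0.96, [415.0, 166.0], 461)]
platform [(0.97, [417.0, 214.0], 8989), (0.22, [387.0, 206.0], 710)]
0.7 [3.14152629e+00 2.51577527e-06 2.67808418e-01]
```

View pics/top0.png

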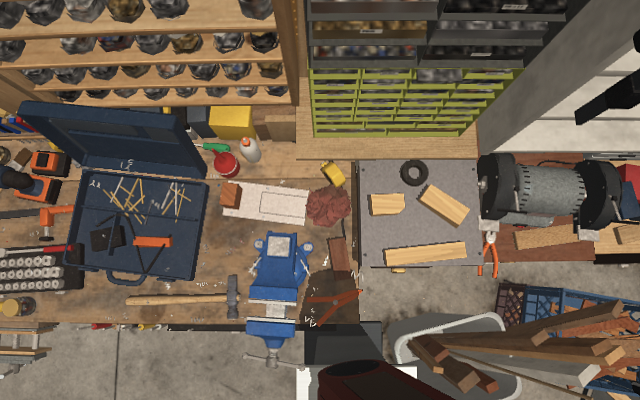

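View pics/side0.png

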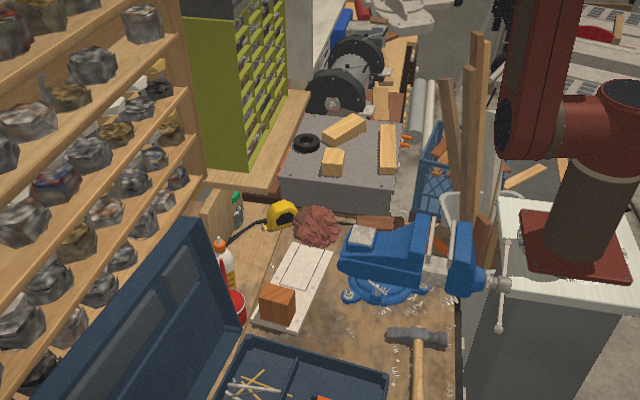

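Top view: the long wedge is at (444,205), the short wedge at (387,204), the batten at (425,253), the tape at (415,172) and the board at (265,203), with its riser at the left end (231,195). The side view agrees, with the riser nearest at (278,303). Next I'll measure from depth.

```bash
cat > h.py <<'E'
from plant import manip,kin,eyes,finder,monitor
import cv2,numpy as np
def cloud(n,shot=True,d=None):
    if d is None: d=eyes.get_image(n)[1]
    c=eyes.get_calibration(n); h,w=d.shape
    uv=np.stack(np.meshgrid(np.arange(w),np.arange(h)),-1).reshape(-1,1,2).astype(np.float64)
    xy=cv2.undistortPoints(uv,c["intrinsics"],np.array(c["dist_coeffs"])).reshape(h,w,2)
    P=np.dstack([xy*d[...,None],d]); T=c["world_from_camera"]
    W=P@T[:3,:3].T+T[:3,3]; W[d<=0]=np.nan
    return W
def rect(xy):
    (c,(a,b),ang)=cv2.minAreaRect(xy.astype(np.float32))
    if a<b: a,b,ang=b,a,ang+90
    return np.round(c,4),round(a,4),round(b,4),round((ang+90)%180-90,1)
def plane(P):
    for _ in range(3):
        A=np.c_[P[:,:2]-P[:,:2].mean(0),np.ones(len(P))]
        s=np.linalg.lstsq(A,P[:,2],rcond=None)[0]; r=P[:,2]-A@s; P=P[abs(r)<max(2.5*r.std(),.002)]
    return s,r.std()
E
python3 - <<'E'
from h import *
seeds={"top":dict(wl=(444,205),ws=(387,204),ba=(425,253)),"side":dict(wl=(345,129),ws=(333,160),ba=(389,150))}
for n in("top","side"):
    W=cloud(n); np.save(f"{n}.npy",W)
    g=lambda u,v,r=3:np.nanmedian(W[v-r:v+r+1,u-r:u+r+1].reshape(-1,3),0).round(4)
    print(n,"board/bench/platform pts",[g(*p).tolist() for p in ([(300,208),(280,204),(150,285),(415,220),(370,180),(231,194)] if n=="top" else [(305,268),(290,290),(355,370),(360,170),(278,298)])])
    m=((W[...,2]>.102)&(W[...,2]<.15)).astype(np.uint8)
    k,L=cv2.connectedComponents(m,connectivity=4)
    for t,(u,v) in seeds[n].items():
        P=W[L==L[v,u]]; s,sd=plane(P)
        print(t,L[v,u],len(P),rect(P[:,:2]),"z",s[2].round(4),"slope",np.hypot(*s[:2]).round(3),"dir",np.degrees(np.arctan2(s[1],s[0])).round(1),"sd",sd.round(4))
    # board face, riser
    for t,lo,hi in(("face",.006,.019),("riser",.068,.088)):
        m=((W[...,2]>lo)&(W[...,2]<hi)&(W[...,1]>.08)&(W[...,1]<.40)&(W[...,0]>.33)&(W[...,0]<.55)).astype(np.uint8)
        k,L,st,ce=cv2.connectedComponentsWithStats(m,connectivity=4); i=1+st[1:,4].argmax(); P=W[L==i]
        print(t,st[i],rect(P[:,:2]),P[:,2].mean())
    # heights of obstacles
    ob=W[(W[...,1]<-.02)&(W[...,1]>-.3)&(W[...,0]>.3)&(W[...,0]<.62)&(W[...,2]>.08)&(W[...,2]<.1)]
    print("platform",rect(ob[:,:2]),np.median(ob[:,2]))
E
```

```text
top board/bench/platform pts [[0.572, 0.15, 0.0104], [0.5837, 0.2057, 0.0111], [0.362, 0.5637, -0.001], [0.5259, -0.149, 0.0894], [0.6314, -0.0368, 0.0895], [0.5994, 0.3269, 0.078]]
wl 38 989 (array([ 0.5601, -0.2172]), 0.1141, 0.0516, 53.1) z 0.1228 slope 0.127 dir -120.5 sd 0.002
ws 41 685 (array([ 0.5632, -0.0759]), 0.0852, 0.0506, -86.1) z 0.1214 slope 0.121 dir 94.9 sd 0.0016
ba 46 1326 (array([ 0.4407, -0.1665]), 0.2, 0.0402, -84.6) z 0.1115 slope 0.008 dir 178.0 sd 0.0017
face [237 216  69  10 364] (array([0.5372, 0.2305]), 0.1888, 0.0255, 90.0) 0.011108487130650595
riser [293 233   4   7  14] (array([0.4885, 0.1594]), 0.0153, 0.0078, 1.8) 0.07751647585077046
platform (array([ 0.5155, -0.1599]), 0.28, 0.2093, 89.9) 0.08940598079623752
side board/bench/platform pts [[0.574, 0.2022, 0.0137], [0.5776, 0.3241, 0.0782], [0.434, 0.4372, 0.0297], [0.4952, -0.0709, 0.091], [0.5939, 0.3456, 0.0778]]
wl 11 1692 (array([ 0.5763, -0.2496]), 0.1956, 0.1871, 7.4) z 0.1234 slope 0.062 dir -91.7 sd 0.0109
ws 16 520 (array([ 0.5631, -0.0749]), 0.0901, 0.0507, -86.4) z 0.1206 slope 0.029 dir -74.1 sd 0.0061
ba 12 741 (array([ 0.4386, -0.1676]), 0.2107, 0.0392, -84.3) z 0.1129 slope 0.005 dir -0.3 sd 0.0015
face [341 276  79  31 579] (array([0.4081, 0.2452]), 0.1523, 0.0749, -3.6) 0.014239675932880978
riser [337 256  88  26 687] (array([0.4122, 0.2318]), 0.1746, 0.0525, 10.7) 0.07865689822298146
platform (array([ 0.5145, -0.16  ]), 0.2799, 0.211, -90.0) 0.09124177538715339
```

```bash
cat >> h.py <<'E'
from scipy.optimize import minimize
def wedge(L,W,h0,h1,base=0):
    v=[(sx*L/2,sy*W/2,z) for sx in(-1,1) for sy in(-1,1) for z in(0,h0 if sx<0 else h1)]
    return np.array(v)
M=dict(wl=wedge(.12,.05,.027,.041),ws=wedge(.084,.05,.027,.037),ba=wedge(.2,.04,.022,.022),face=wedge(.23,.1,.012,.012),riser=wedge(.04,.06,.066,.066),
       outl=wedge(.128,.058,0,0))
def place(V,x,y,yaw,z):
    c,s=np.cos(yaw),np.sin(yaw); return V@np.array([[c,-s,0],[s,c,0],[0,0,1]]).T+[x,y,z]
def proj(n,P):
    c=eyes.get_calibration(n); T=np.linalg.inv(c["world_from_camera"])
    return cv2.projectPoints(np.asarray(P,float),cv2.Rodrigues(T[:3,:3])[0],T[:3,3],c["intrinsics"],np.array(c["dist_coeffs"]))[0][:,0]
def rend(n,V,p,z,S=4):
    h=cv2.convexHull(proj(n,place(V,*p,z)).astype(np.float32))
    im=np.zeros((400*S,640*S),np.uint8); cv2.fillConvexPoly(im,np.round(((h+.5)*S-.5)*16).astype(np.int32),255,shift=4)
    return cv2.resize(im,(640,400),interpolation=cv2.INTER_AREA)/255.
def fit(n,V,p0,z,mask):
    f=lambda q:(lambda r:1-np.minimum(r,mask).sum()/np.maximum(r,mask).sum())(rend(n,V,(q[0],q[1],q[2]/5),z))
    q0=np.array([p0[0],p0[1],p0[2]*5])
    best=minimize(f,q0,method="Nelder-Mead",options=dict(initial_simplex=[q0]+[q0+d for d in np.eye(3)*[.01,.01,.4]],xatol=1e-4,fatol=1e-4))
    q=best.x; return np.array([q[0],q[1],q[2]/5]),1-best.fun
def woodmask(p,n,V,p0,z,grow=13,smin=60):
    near=cv2.dilate((rend(n,V,p0,z)>0).astype(np.uint8),np.ones((grow,grow)))
    hs=cv2.cvtColor(p,cv2.COLOR_RGB2HSV); m=((hs[...,1]>smin)&(hs[...,2]>60)&(near>0)).astype(np.uint8)
    k,L,st,_=cv2.connectedComponentsWithStats(m,connectivity=4); return (L==1+st[1:,4].argmax()).astype(float)
def edges(im,n,V,p,z,col,k):
    h=cv2.convexHull(proj(n,place(V,*p,z)).astype(np.float32)); cv2.polylines(im,[np.round((h+.5)*k*16).astype(np.int32)],True,col,1,cv2.LINE_AA,4)
E
python3 - <<'E'
from h import *
g=dict(wl=(.562,-.215,np.radians(-127)),ws=(.563,-.0755,np.radians(94)),ba=(.440,-.167,np.radians(-84.5)))
out={}
for n,box in(("top",(215,150,485,275)),("side",(240,100,410,340))):
    p,_=eyes.get_image(n); k=3 if n=="top" else 2.5
    u0,v0,u1,v1=box; big=cv2.resize(p,None,fx=k,fy=k,interpolation=cv2.INTER_CUBIC)[:,:,::-1].copy()
    for t in g:
        m=woodmask(p,n,M[t],g[t],.09); r,i=fit(n,M[t],g[t],.09,m); print(n,t,r[:2].round(4),np.degrees(r[2]).round(1),"iou",round(i,3))
        edges(big,n,M[t],r,.09,(0,0,255),k)
    # board
    hs=cv2.cvtColor(p,cv2.COLOR_RGB2HSV); W=np.load(n+".npy")
    # initial guess from riser top
    R=(W[...,2]>.070)&(W[...,2]<.086)&(abs(W[...,0]-.597)<.06)&(abs(W[...,1]-.33)<.06); print("risertop",rect(W[R][:,:2]))
    yaw=np.radians(-100); b0=np.array([.585,.237,yaw])
    F=((hs[...,1]<60)&(hs[...,2]>140)&(W[...,2]<.025)).astype(np.uint8)
    near=cv2.dilate((rend(n,M["face"],b0,0)>0).astype(np.uint8),np.ones((15,15))); F=F*near
    red=(R|((hs[...,1]>110)&(rend(n,M["riser"],(b0[0]-.09*np.cos(yaw),b0[1]-.09*np.sin(yaw),yaw),.012)>0))).astype(np.uint8)
    mm=cv2.morphologyEx(F|red,cv2.MORPH_CLOSE,np.ones((5,5)))
    V=np.r_[M["face"],M["riser"]+[-.09,0,.012]]
    def rend2(p_): return np.maximum(rend(n,M["face"],p_,0),rend(n,M["riser"]+[-.09,0,0],p_,.012))
    f=lambda q:(lambda r:1-np.minimum(r,mm).sum()/np.maximum(r,mm).sum())(rend2((q[0],q[1],q[2]/5)))
    q0=b0*[1,1,5]; o=minimize(f,q0,method="Nelder-Mead",options=dict(initial_simplex=[q0]+[q0+d for d in np.eye(3)*[.01,.01,.3]],xatol=1e-4,fatol=1e-4))
    b=o.x*[1,1,.2]; print("board",b[:2].round(4),np.degrees(b[2]).round(1),1-o.fun)
    edges(big,n,M["face"],b,0,(0,0,255),k); edges(big,n,M["riser"]+[-.09,0,0],b,.012,(0,255,0),k); edges(big,n,M["outl"]+[.05,0,0],b,.012,(255,0,0),k)
    cv2.imwrite(f"pics/fit_{n}.png",big[int(v0*k):int(v1*k),int(u0*k):int(u1*k)])
W=np.load("top.npy");# heights around board
q=np.arange(.40,.70,.02)
for y in np.arange(.06,.40,.02):
    print(round(y,2),[int(1000*np.nanmax(np.r_[W[(abs(W[...,0]-x)<.01)&(abs(W[...,1]-y)<.01)][:,2],-.009])) for x in q])
E
```

```text
top wl [ 0.5615 -0.217 ] -127.0 iou 0.939
top ws [ 0.5647 -0.0752] 93.8 iou 0.937
top ba [ 0.4402 -0.1663] -84.5 iou 0.956
risertop (array([0.5998, 0.3364]), 0.0601, 0.0409, -7.5)
board [0.5895 0.2474] -97.7 0.9665847457203798
side wl [ 0.5604 -0.2182] -126.2 iou 0.817
side ws [ 0.5635 -0.077 ] 93.4 iou 0.849
side ba [ 0.4386 -0.1677] -84.7 iou 0.961
risertop (array([0.5998, 0.3367]), 0.0605, 0.0452, -7.6)
board [0.5894 0.2387] -97.8 0.8909370282172508
0.06 [35, 36, 35, 35, 35, 2, 33, 44, 48, 47, 48, 46, 62, 179, 179]
0.08 [2, 11, 8, 31, 35, 3, 36, 43, 50, 49, 52, 46, 41, 180, 180]
0.1 [3, 3, 3, 5, 3, 3, 33, 46, 49, 50, 49, 34, 4, 178, 179]
0.12 [59, 37, 15, 36, 19, 4, 25, 38, 45, 42, 36, 29, 4, 177, 180]
0.14 [63, 62, 55, 29, 19, 3, 15, 15, 20, 20, 15, 14, 2, 179, 181]
0.16 [125, 116, 127, 126, 127, 95, 14, 14, 14, 14, 15, 16, 3, 165, 2]
0.18 [127, 118, 130, 130, 129, 95, 13, 16, 15, 17, 16, 17, 2, 3, 3]
0.2 [126, 118, 130, 130, 129, 97, 4, 14, 17, 13, 16, 15, 14, 9, 2]
0.22 [129, 118, 130, 129, 129, 96, 5, 15, 15, 15, 16, 15, 14, 3, 4]
0.24 [129, 117, 111, 107, 102, 91, 3, 15, 17, 16, 15, 16, 14, 2, 4]
0.26 [36, 62, 58, 28, 35, 3, 3, 15, 15, 15, 15, 14, 13, 2, 2]
0.28 [65, 58, 6, 22, 21, 4, 3, 14, 15, 17, 15, 15, 14, 3, 6]
0.3 [4, 3, 7, 3, 5, 4, 3, 14, 14, 16, 16, 16, 15, 4, 4]
0.32 [3, 6, 5, 3, 5, 4, 3, 13, 79, 80, 81, 80, 14, 3, 59]
0.34 [4, 3, 6, 14, 3, 4, 2, 5, 69, 80, 83, 80, 13, 60, 77]
0.36 [3, 4, 12, 12, 4, 3, 5, 2, 14, 80, 80, 81, 13, 61, 160]
0.38 [4, 5, 3, 4, 5, 6, 4, 4, 4, 4, 36, 2, 3, 58, 68]
```

View pics/fit_top.png

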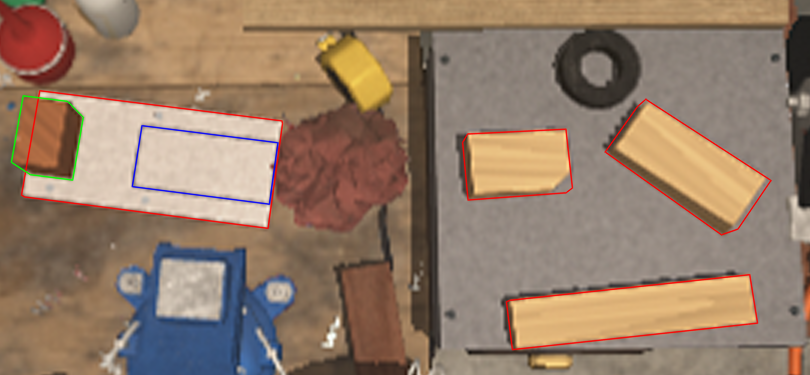

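View pics/fit_side.png

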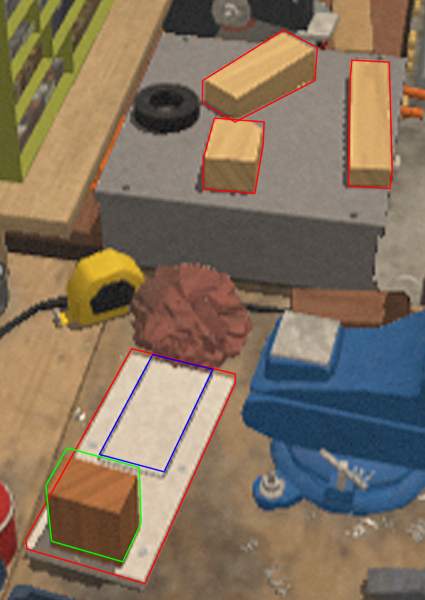

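The offcut and batten fits match the pictures. The board's end looks uncertain along its length, so I'll rectify its face and check the pencil lines.

Run:
```python
from h import *
b=(.5885,.2473,np.radians(-97.7)); s=.0004
xs=np.arange(-.125,.135,s); ys=np.arange(.065,-.065,-s)
X,Y=np.meshgrid(xs,ys); P=place(np.c_[X.ravel(),Y.ravel(),np.full(X.size,.012)],*b,0)
ims=[]
for n in("top","side"):
    p,_=eyes.get_image(n); uv=proj(n,P).astype(np.float32).reshape(X.shape+(2,))
    w=cv2.remap(p,uv[...,0],uv[...,1],cv2.INTER_CUBIC)
    g=w.min(2).astype(float); ix=lambda v:int((v+.125)/s); iy=lambda v:int((.065-v)/s)
    px=g[iy(.02):iy(-.02)].mean(0); py=g[:,ix(0):ix(.10)].mean(1)
    def dip(prof,ax,c):
        i=np.where(abs(ax-c)<.009)[0]; v=prof[i]; base=np.median(v); wgt=np.clip(base-v-2,0,None); return round(1e3*float((wgt*ax[i]).sum()/max(wgt.sum(),1e-6)),1),round(float(base-v.min()),1)
    print(n,"x lines (-14,114)",dip(px,xs,-.014),dip(px,xs,.112),"y lines(29,-29)",dip(py,ys,.029),dip(py,ys,-.029))
    cv2.rectangle(w,(ix(-.115),iy(.05)),(ix(.115),iy(-.05)),(255,0,0),1)
    for c in((-.014,.029),(-.014,-.029),(.114,.029),(.114,-.029)): cv2.circle(w,(ix(c[0]),iy(c[1])),3,(0,0,255),1)
    ims.append(w)
cv2.imwrite("pics/rect.png",cv2.resize(np.vstack(ims),None,fx=.9,fy=.9)[:,:,::-1])
```

```text
top x lines (-14,114) (-13.7, 52.0) (117.7, 108.9) y lines(29,-29) (29.7, 35.8) (-28.3, 37.9)
side x lines (-14,114) (-20.1, 56.9) (118.1, 114.7) y lines(29,-29) (29.0, 59.1) (-29.1, 59.2)
```

View pics/rect.png

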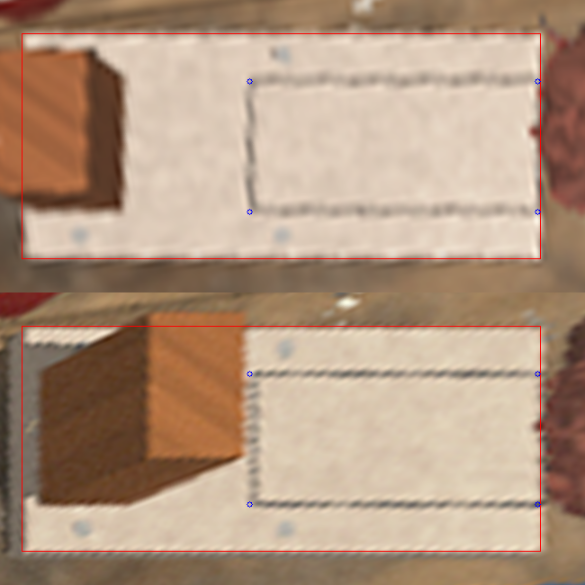

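The board pose (.5885, .2473, -97.7°) reprojects onto the edges and pencil corners in both views. The blue dots at (250,82) and (250,212) sit on the lines. Next I'll pick the long wedge.

```bash
cat >> h.py <<'E'
pi=np.pi
B=np.array([.5885,.2473,np.radians(-97.7)])
def bx(d): return B[:2]+d*np.array([np.cos(B[2]),np.sin(B[2])])
def stat(s): print(s,"t",round(monitor.read_time_s(),1),"tcp",np.round(monitor.read_eef_pos(),4),"open",round(monitor.read_opening(),4),"F",np.round(monitor.read_ft_force(),1),"g",round(float(np.max(monitor.read_grasp_force())),1))
def pick(x,y,yaw,z,op,zup=.28):
    o=[pi,0,yaw]
    manip.gripper_to(op); manip.movep([x,y,zup],o); manip.move_l([x,y,z+.03],feed=.25)
    hit=manip.move_l([x,y,z],feed=.06,max_force=8); stat(f"down hit={hit}")
    manip.gripper_to(0,f_grip=40); stat("grip")
    manip.move_l([x,y,zup],feed=.25); stat("lift")
E
python3 - <<'E'
from h import *
np.set_printoptions(precision=2,suppress=True)
d=np.radians
for nm,a,b,pa,pb,t in(("wl",-126.7,-97.7,(.561,-.2175,.092),(*bx(.05),.014),0),("ws",93.6,82.3,(.564,-.076,.092),(*bx(.05),.05),.118),("ba",-84.6,-97.7,(.4395,-.167,.091),(*bx(-.015),.08),0)):
    for f in(0,180):
        s=-1 if f else 1
        w=lambda v:(d(v+f)+pi)%(2*pi)-pi
        print(nm,f,kin.inverse_kinematics(pa,[pi,0,w(a)]),kin.inverse_kinematics(pb,[pi,s*t,w(b)]))
E
```

```text
wl 0 None None
wl 180 [-0.5   0.3   1.71 -0.    1.14  0.14] [ 0.2   0.44  1.7  -0.    1.01  0.33]
ws 0 [-0.27  0.23  1.79  0.    1.12 -0.34] [ 0.26  0.43  1.64 -0.12  1.13  0.45]
ws 180 None None
ba 0 [-0.53  0.    2.05 -0.    1.09  2.52] None
ba 180 [-0.53  0.    2.05  0.    1.09 -0.63] [ 0.3   0.41  1.59 -0.    1.14  0.43]
```

Run:
```python
from h import *
manip.move_l([.165,-.603,.42],feed=.3)
pick(.561,-.2175,np.radians(53.3),.092,.075,.30)
c=bx(.05); o=[pi,0,B[2]+pi]
manip.movep([*c,.28],o); manip.move_l([*c,.04],feed=.25); stat("above")
hit=manip.move_l([*c,.010],feed=.03,max_force=6); stat(f"placed hit={hit}")
manip.gripper_to(.064); manip.move_l([*c,.28],feed=.25); stat("away")
manip.movep([.50,0,.33],[pi,0,B[2]+pi])
for n in("top","side"):
    p,_=eyes.get_image(n); g=(*c,B[2]); m=woodmask(p,n,M["wl"],g,.012); 
    r,i=fit(n,M["wl"],g,.012,m); print(n,"wl",r[:2].round(4),np.degrees(r[2]).round(1),i,"want",c.round(4))
    k=3; big=cv2.resize(p,None,fx=k,fy=k,interpolation=cv2.INTER_CUBIC)[:,:,::-1].copy(); edges(big,n,M["wl"],r,.012,(0,0,255),k)
    edges(big,n,M["outl"]+[.05,0,0],B,.012,(255,0,0),k)
    x0,y0=(215,150) if n=="top" else (240,230)
    cv2.imwrite(f"pics/wl_{n}.png",big[y0*k:(y0+110)*k,x0*k:(x0+130)*k])
cv2.imwrite("pics/wl.png",np.hstack([cv2.imread("pics/wl_top.png"),cv2.imread("pics/wl_side.png")]))
stat("end")
```

```text
down hit=False t 5.6 tcp [ 0.5609 -0.2174  0.0917] open 0.075 F [ 0.2 -0.7 -0.6] g 0.0
grip t 5.9 tcp [ 0.5615 -0.2178  0.0927] open 0.0493 F [-0.5 -0.6  1.9] g 43.4
lift t 6.9 tcp [ 0.5602 -0.2171  0.2979] open 0.0495 F [-0.   0.6 -1.8] g 43.1
above t 9.6 tcp [0.5833 0.1978 0.0418] open 0.0496 F [-1.   0.3 -0.5] g 43.1
placed hit=True t 10.3 tcp [0.5814 0.1977 0.0146] open 0.0493 F [-1.   0.8  3.4] g 43.9
away t 11.8 tcp [0.5809 0.1976 0.2781] open 0.064 F [-0.1 -0.4 -0.4] g 0.0
top wl [0.5806 0.1961] -97.7 0.7960370397517652 want [0.5818 0.1978]
side wl [0.5793 0.1912] -97.9 0.7324179557269036 want [0.5818 0.1978]
end t 12.8 tcp [0.5002 0.0011 0.3291] open 0.0639 F [ 1.  -0.3 -0.3] g 0.0
```

View pics/wl.png

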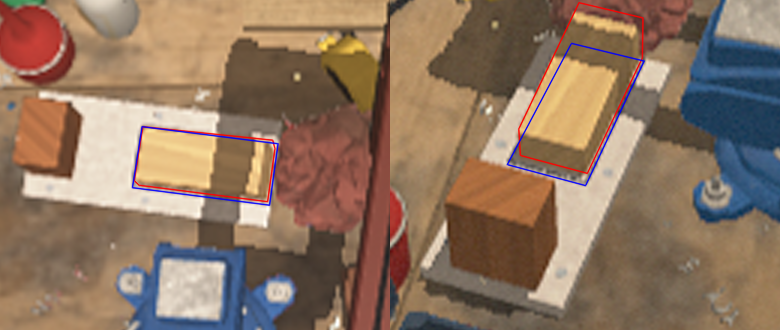

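The long wedge sits inside the outline in both views. The rag and shadow bias the colour fit, so I'll pick the short wedge and recheck by depth once the arm is out of the way.

Run:
```python
from h import *
pick(.564,-.076,np.radians(93.6),.092,.075,.26)
c=bx(.05); ca,sa=np.cos(B[2]),np.sin(B[2])
for n in("top","side"):
    p,d=eyes.get_image(n); cv2.imwrite(f"pics/q_{n}.png",p[:,:,::-1]); W=cloud(n,d=d)
    dx,dy=W[...,0]-c[0],W[...,1]-c[1]; u=dx*ca+dy*sa; v=-dx*sa+dy*ca
    m=(abs(u)<.075)&(abs(v)<.035)&(abs(W[...,2]-(.0461+u*np.tan(.118)))<.005)
    P=W[m]; s,sd=plane(P); print(n,len(P),rect(np.c_[u[m],v[m]]),"z",s[2].round(4),"slope along",(s[0]*ca+s[1]*sa).round(3),"across",(-s[0]*sa+s[1]*ca).round(3))
    print("  u pct",np.percentile(u[m],[1,99]).round(4),"v pct",np.percentile(v[m],[1,99]).round(4))
    vm=m&(abs(u)<.055); us=np.linspace(-.05,.05,11)
    e=[[v[vm&(abs(u-q)<.005)].min(),v[vm&(abs(u-q)<.005)].max()] for q in us]; e=np.array(e); print("  mid line fit (slope deg, offset mm)",np.degrees(np.polyfit(us,e.mean(1),1)[0]).round(2),(1e3*e.mean()).round(1))
    k=3; big=cv2.resize(p,None,fx=k,fy=k,interpolation=cv2.INTER_CUBIC)[:,:,::-1].copy(); edges(big,n,M["wl"],(*c,B[2]),.012,(0,0,255),k)
    edges(big,n,M["outl"]+[.05,0,0],B,.012,(255,0,0),k)
    x0,y0=(215,150) if n=="top" else (240,230)
    cv2.imwrite(f"pics/wl_{n}.png",big[y0*k:(y0+110)*k,x0*k:(x0+130)*k])
cv2.imwrite("pics/wl2.png",np.hstack([cv2.imread("pics/wl_top.png"),cv2.imread("pics/wl_side.png")]))
stat("end")
```

```text
down hit=False t 15.0 tcp [ 0.5638 -0.076   0.0917] open 0.075 F [ 0.3 -0.6  0.2] g 0.0
grip t 15.4 tcp [ 0.5645 -0.0761  0.0926] open 0.0493 F [ 0.2 -0.1  2.3] g 43.1
lift t 16.2 tcp [ 0.563  -0.0757  0.258 ] open 0.0496 F [ 0.6 -0.4 -1. ] g 42.8
top 753 (array([-0.0006, -0.0021]), 0.1145, 0.0506, 0.3) z 0.0451 slope along 0.116 across -0.001
  u pct [-0.0566  0.0558] v pct [-0.0268  0.0223]
  mid line fit (slope deg, offset mm) 0.48 -2.3
side 1052 (array([-0.0014, -0.002 ]), 0.1181, 0.0508, -0.2) z 0.0463 slope along 0.122 across 0.002
  u pct [-0.0576  0.055 ] v pct [-0.0269  0.0226]
  mid line fit (slope deg, offset mm) -0.18 -2.1
end t 16.3 tcp [ 0.5627 -0.0756  0.2571] open 0.0492 F [-0.9  0.3 -1.4] g 42.8
```

View pics/wl2.png

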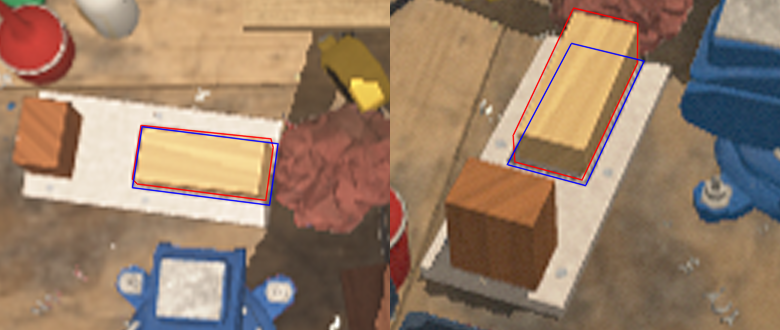

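Both cameras put the long wedge about 2.3 mm off the outline's centre line toward the vise and about 1 mm toward the riser. I'll put the short wedge back, correct the long one, then carry on.

Run:
```python
from h import *
manip.move_l([.564,-.076,.12],feed=.25); manip.move_l([.564,-.076,.090],feed=.04,max_force=5); manip.gripper_to(.075); manip.move_l([.564,-.076,.26],feed=.3); stat("ws back")
c=bx(.05); o=[pi,0,B[2]+pi]; ca,sa=np.cos(B[2]),np.sin(B[2])
manip.gripper_to(.066); manip.movep([*c,.20],o); manip.move_l([*c,.04],feed=.25); manip.move_l([*c,.0145],feed=.06,max_force=6)
manip.gripper_to(0,f_grip=30); stat("regrip")
q=np.array(monitor.read_eef_pos()); 
manip.move_l([*c,.019],feed=.05)
n=c+.0010*np.array([ca,sa])+.0023*np.array([-sa,ca])
manip.move_l([*n,.019],feed=.03); manip.move_l([*n,.010],feed=.03,max_force=6); stat("placed"); P=np.array(monitor.read_eef_pos()); np.save("wlpos.npy",P)
manip.gripper_to(.064); manip.move_l([*n,.26],feed=.3)
pick(.564,-.076,np.radians(93.6),.092,.075,.26)
for n in("top","side"):
    p,d=eyes.get_image(n); W=cloud(n,d=d)
    dx,dy=W[...,0]-c[0],W[...,1]-c[1]; u=dx*ca+dy*sa; v=-dx*sa+dy*ca
    m=(abs(u)<.075)&(abs(v)<.035)&(abs(W[...,2]-(.0461+u*np.tan(.118)))<.005)
    print(n,rect(np.c_[u[m],v[m]]))
    # ws in hand: points below the fingers
stat("end");
```

```text
ws back t 18.7 tcp [ 0.5637 -0.0759  0.2597] open 0.075 F [ 0.2  0.2 -0.6] g 0.0
regrip t 21.7 tcp [0.5822 0.1978 0.0149] open 0.0498 F [ 1.2 -0.3  1.6] g 33.3
placed t 22.5 tcp [0.5846 0.1965 0.0147] open 0.0494 F [ 0.3 -0.6  3.7] g 34.0
down hit=False t 26.4 tcp [ 0.5639 -0.076   0.0918] open 0.0747 F [ 0.8  0.2 -0.4] g 0.0
grip t 26.8 tcp [ 0.5645 -0.0762  0.0926] open 0.0495 F [ 1.  -0.7  1.5] g 43.4
lift t 27.6 tcp [ 0.563  -0.0757  0.258 ] open 0.0493 F [ 0.1  0.5 -2.3] g 43.2
top (array([0.0003, 0.0011]), 0.1147, 0.0506, -0.2)
side (array([0.0002, 0.0012]), 0.1165, 0.0515, 0.4)
end t 27.7 tcp [ 0.5626 -0.0756  0.2571] open 0.0496 F [ 0.3  0.5 -1.9] g 43.2
```

Run:
```python
from h import *
ca,sa=np.cos(B[2]),np.sin(B[2]); ax=np.array([ca,sa])
n=np.load("wlpos.npy")[:2]; t=.118; yaw=B[2]+pi
def tcp(gap): return [*(n-ax*np.sin(t)*.0026),.012+.0341+.0026*np.cos(t)+gap]
o=[pi,t,yaw]
manip.movep(tcp(.15),o); manip.move_l(tcp(.02),feed=.2); stat("above")
hit=manip.move_l(tcp(-.004),feed=.025,max_force=5); stat(f"hit={hit} want z {tcp(0)[2]:.4f}"); print(monitor.read_torque())
manip.gripper_to(.062); manip.move_l(tcp(.15),feed=.25); manip.movep([.46,-.13,.28],[pi,0,np.radians(95.4)]); stat("away")
c=bx(.05)
for nm in("top","side"):
    p,d=eyes.get_image(nm); W=cloud(nm,d=d)
    dx,dy=W[...,0]-c[0],W[...,1]-c[1]; u=dx*ca+dy*sa; v=-dx*sa+dy*ca
    m=(abs(u)<.075)&(abs(v)<.04)&(abs(W[...,2]-.078)<.006)&(u>-.08)
    k,L,st,_=cv2.connectedComponentsWithStats(m.astype(np.uint8),connectivity=4); m=L==1+st[1:,4].argmax()
    s,sd=plane(W[m]); print(nm,m.sum(),rect(np.c_[u[m],v[m]]),"want u -.0038; z",s[2].round(4),"slope",(s[0]*ca+s[1]*sa).round(4),(-s[0]*sa+s[1]*ca).round(4))
    k=3; big=cv2.resize(p,None,fx=k,fy=k,interpolation=cv2.INTER_CUBIC)[:,:,::-1].copy()
    x0,y0=(215,150) if nm=="top" else (240,230)
    cv2.imwrite(f"pics/ws_{nm}.png",big[y0*k:(y0+110)*k,x0*k:(x0+130)*k])
cv2.imwrite("pics/ws.png",np.hstack([cv2.imread("pics/ws_top.png"),cv2.imread("pics/ws_side.png")]))
```

```text
above t 29.6 tcp [0.5858 0.1965 0.0701] open 0.0493 F [-0.  -0.3 -0.7] g 43.1
hit=True want z 0.0487 t 30.3 tcp [0.5845 0.1969 0.0483] open 0.0494 F [1.3 0.8 3.9] g 43.8
[-0.03371926 -0.10246162 -0.04257124]
away t 32.7 tcp [ 0.4601 -0.1294  0.2793] open 0.062 F [-0.3 -0.4 -0.2] g 0.0
top 600 (array([-0.0034,  0.0009]), 0.0855, 0.051, -0.5) want u -.0038; z 0.0768 slope -0.0006 0.0042
side 724 (array([-0.0034,  0.001 ]), 0.0872, 0.0509, 0.0) want u -.0038; z 0.0785 slope 0.0054 0.0029
```

View pics/ws.png

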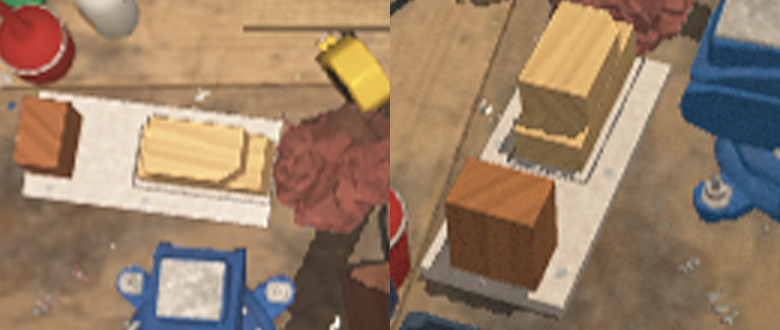

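The top is level and centred, with the offcuts square in the outline. Now the batten.

Run:
```python
from h import *
ca,sa=np.cos(B[2]),np.sin(B[2]); ax=np.array([ca,sa]); ay=np.array([-sa,ca])
pick(.4395,-.167,np.radians(95.4),.0908,.064,.26)
n=np.load("wlpos.npy")[:2]-.065*ax-.0008*ay
manip.movep([*n,.25],[pi,0,B[2]+pi]); manip.move_l([*n,.10],feed=.2); stat("above")
hit=manip.move_l([*n,.075],feed=.025,max_force=5); stat(f"hit={hit}")
manip.gripper_to(.056); manip.move_l([*n,.25],feed=.2); manip.movep([.46,-.13,.30],[pi,0,np.radians(95.4)]); stat("away")
for nm in("top","side"):
    p,d=eyes.get_image(nm); W=cloud(nm,d=d)
    dx,dy=W[...,0]-B[0],W[...,1]-B[1]; u=dx*ca+dy*sa; v=-dx*sa+dy*ca
    m=(abs(u)<.15)&(abs(v)<.05)&(abs(W[...,2]-.1)<.006)
    k,L,st,_=cv2.connectedComponentsWithStats(m.astype(np.uint8),connectivity=4); m=L==1+st[1:,4].argmax()
    s,sd=plane(W[m]); print(nm,m.sum(),rect(np.c_[u[m],v[m]]),"z",s[2].round(4),"slope",(s[0]*ca+s[1]*sa).round(4),(-s[0]*sa+s[1]*ca).round(4))
    k=3; big=cv2.resize(p,None,fx=k,fy=k,interpolation=cv2.INTER_CUBIC)[:,:,::-1].copy()
    x0,y0=(215,150) if nm=="top" else (240,230)
    cv2.imwrite(f"pics/ba_{nm}.png",big[y0*k:(y0+110)*k,x0*k:(x0+130)*k])
cv2.imwrite("pics/ba.png",np.hstack([cv2.imread("pics/ba_top.png"),cv2.imread("pics/ba_side.png")]))
```

```text
down hit=False t 34.7 tcp [ 0.4394 -0.167   0.0906] open 0.0637 F [-0.3 -0.2  0.7] g 0.0
grip t 35.0 tcp [ 0.44   -0.1673  0.0914] open 0.039 F [-0.6 -1.1  3.1] g 42.8
lift t 35.9 tcp [ 0.4386 -0.1665  0.2581] open 0.039 F [-0.4  0.5 -3. ] g 42.5
above t 38.4 tcp [0.5937 0.2611 0.1017] open 0.0391 F [ 0.7 -0.4 -1.7] g 42.4
hit=True t 39.2 tcp [0.5923 0.261  0.0792] open 0.039 F [-0.7 -1.2  4.5] g 43.2
away t 42.1 tcp [ 0.4603 -0.1295  0.2998] open 0.0556 F [-0.5  0.5  0.8] g 0.0
top 1199 (array([-0.0154,  0.0002]), 0.2015, 0.041, 0.1) z 0.0991 slope -0.0031 -0.0023
side 1625 (array([-0.0142,  0.0003]), 0.204, 0.0412, 0.4) z 0.1009 slope -0.0011 0.0083
```

View pics/ba.png

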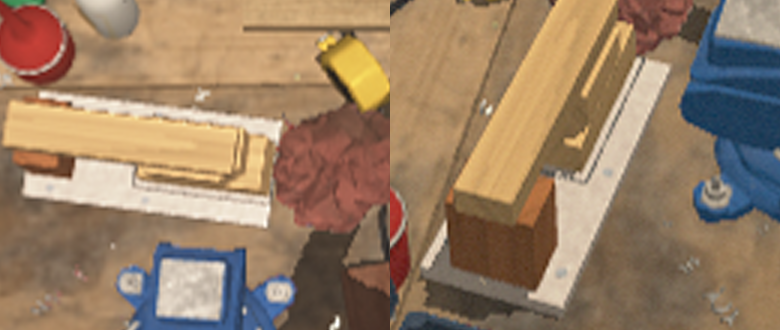

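The batten lies level and central, bearing on both the riser and the pile. Handing in.

```bash
python3 -c "
from plant import manip
print(manip.job_done())"
```

```text
the job is handed in; nothing more can be done
None
```

The job is handed in at about 42 s: both offcuts are stacked within about 1 mm of the outline's centre with the top level, and the batten lies level along the middle of the board on the riser and the pile.

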